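Zero the carat balance under its closed draught shield

TASK

Zero the jeweller's balance with the empty dish on its pan: with the fingertips push the sliding glass roof of its draught shield fully shut, and only then press the long bar-shaped key on the front panel fully down with a light touch and let it spring back up. Nothing is to be picked up: push and press gently, leave the roof shut, and leave the three smaller keys, the dish and the other things on the bench alone.

Things in the scene. Friction and masses are not known exactly. Their poses are not given: they have to be found in the camera images.
- balance: the balance, standing fixed on the bench: white housing 280 mm deep (x -130 to +150) and 210 mm wide (y -105 to +105), its flat top 60 mm up. Origin on the bench; +x runs from the front panel back to the weighing chamber, z up. The panel with the keys and display is at x below 0; the glass chamber stands on the housing at x 0 to 140, y -90 to +90, up to 146 mm above the bench, and its guide rails run back to x 224, up to 154 mm
- roof (a joint): how far the sliding roof of the chamber is open, in m: 0 fully shut, where it meets a stop; it opens backwards along the balance's +x, up to 0.09. It starts 35 to 75 mm open, slides with 1.5 N of friction and stays where it is left
- roof_rib (a point): middle of the top edge of the rib on the roof, 175 mm above the bench, moving with the roof (x = 14 mm + opening, y = 0 in the balance's frame). The upright black plastic rib is 8 mm thick along x, 80 mm long along y, and stands 24 mm above the roof's glass, which lies 151 mm above the bench and extends 122 mm behind the rib and 10 mm before it. Its axes are the balance's. Push here from behind to shut the roof
- bar_key (a joint): how far the long bar key is pressed down, in m: 0 up, 0.005 at the bottom. It springs back by itself; needs 1 N to start and 5 N at the bottom
- bar_key_top (a point): middle of the top of the long bar key, 17 mm along x and 46 mm along y, standing 7 mm proud of the panel (67 mm above the bench when up), at x -100, y -55 in the balance's frame. It is the zero key
- square_key_a (a joint): how far the square key next to the bar key is pressed, in m (0 up, 0.005 down); to be left alone
- square_key_a_top (a point): middle of the top of that 15 mm square key, at x -100, y +10 in the balance's frame, 67 mm above the bench
- square_key_b (a joint): how far the other square key is pressed, in m; to be left alone
- square_key_b_top (a point): middle of the top of the other 15 mm square key, at x -100, y +42, 67 mm above the bench
- round_key (a joint): how far the round key is pressed, in m; to be left alone
- round_key_top (a point): middle of the top of the 17 mm round key, at x -100, y +77, 67 mm above the bench
- dish: loose empty aluminium weighing dish, 66 mm across, 10 mm high, on the round steel pan inside the chamber, 74 mm above the bench; origin under its centre
- stone_bowl: loose white ceramic bowl for stones, 68 mm across, 24 mm high; origin under its centre; beside the balance; to be left alone
- weight: loose brass calibration weight with a small knob, 30 mm across, 52 mm high; origin under its centre; beside the balance; to be left alone
- tweezers: loose steel tweezers lying flat, 150 mm long, 8 mm high; origin about their middle, on the bench; to be left alone
- ring_cone: loose wooden cone for rings with one ring on it, 54 mm across the foot, 83 mm high; origin under its centre; to be left alone
- ring_box: loose blue ring box, 50 x 55 x 41 mm high; origin under its centre; to be left alone
- jar: loose amber jar with a steel lid, 52 mm across, 62 mm high; origin under its centre; to be left alone
- hammer: loose small hammer lying down, 215 mm long, 30 mm high; origin near its middle, on the bench; to be left alone
Things that resemble listed ones, but are neither listed nor needed, are in the scene too. Several things have the shape of the dish; the one meant has the colours described above.

How it is judged:
By the outcome, as a careful person would: the job done as asked, in the order asked, and still so for the second after the job is handed in, with the robot touching nothing.
It also fails if it takes over 48 s, if anything falls off the work surface, if the arm or the gripper's body presses on something with over 40 N, if the wrist force passes 120 N, or if a joint passes its speed limit or range.

ROBOT

A 6-joint arm with a two-finger parallel gripper is mounted at the origin on the work surface. World frame = base frame: x ahead of the robot, y to its left, z up, the work surface at z = 0. Lengths are in mm, angles in rad, forces in N, time in s.
With the tool pointing down it reaches from about 350 to 725 mm from the base axis. Payload 4.3 kg.
Tool frame: the origin (TCP) lies midway between the tips of the shut fingers; the grasp point (between the pads) lies 19 mm behind it (robot.grip_point_offset is the distance from the TCP to the grasp point, in mm); z points along the fingers, y is the line along which they close (so a half turn about z gives the same grasp; the last joint's range is limited). The gripper opens to 85 mm and grips with 20 to 120 N. Pads are 22 mm wide; open, the fingers measure 114 mm over their backs; the gripper's body (76 mm by 85 mm) begins 54 mm behind the grasp point. The pads swing forward as they close: fully open they stand 13 mm farther back than shut.
Start: joints at [-1.402, 0.377, 0.081, 1.274, 0, 1.46], TCP at [158.251, -552.832, 231.329] pointing down, gripper open.
Joint ranges: [-2.72, 2.72], [-0.84, 1.66], [-1.02, 1.22], [-1.77, 2.12], [-1.37, 1.28], [-3.14, 3.14]. Speed limits (rad/s): [2.57, 2.57, 3.14, 3.14, 3.14, 3.14].

INTERFACE

Orientations are given as a unit quaternion [x, y, z, w].
In Python, from cell import robot gives the robot as it stands.
- The arm moves only by the shell command python3 -m handwheel 'ROWS' [FORCE]. ROWS is JSON, one flat list of numbers, 7 for each row, row after row: the turn, a rotation vector about the tool's x, y, z in degrees, then the shift along the tool's x, y, z in mm, then the finger opening in mm, from 0 to 85.4. In form: [wx, wy, wz, x, y, z, claw, wx, wy, wz, x, y, z, claw, ...]. A call has 1 to 8 rows; each row shifts and turns the commanded pose from where the row before left it, along the tool's axes as they then stand; what a row does not reach is not made up. A row lasts 1/10 s, in which the tool goes at most 50 mm and 8.59 degrees, less where a joint would pass 70% of its speed; a pose out of reach is approached as far as the arm can. A call is refused whole if a number of a shift passes 50 or a number of a turn 8.59, either way. A call with a gripper value outside its range is refused whole. The fingers move at their own pace and stop on an object; FORCE is the grip in N (left out, the last holds). Time passes only in rows, so rows that do not move let the fingers close. It gives the time, the measured TCP pose, the force, the opening and the grip force at its end, in the units of the state.
- robot.observe(): the state, without advancing time (a new reading comes with each control period).
- robot.grab_frame(name): name is "scene" or "side" or "wrist"; returns a dict with "image" (400x640x3 uint8, red, green, blue), "depth" (400x640 float32, mm along the optical axis (not along the pixel's ray), 0 where there is no reading), "intrinsics" (3x3 intrinsics, pixels), "rvec" (rotation vector, rad) and "tvec" (3), from world to camera coordinates, as OpenCV has them. Camera axes: x right, y down, z forward; pixel columns grow to the right and rows downward; lengths in mm; the calibration is good to about 2 mm. A picture is of the moment at which its call begins.
- robot.job_done(): hands the job in; it is judged then, once.
The state is a dict: "clock": time; "qpos": joint angles; "qd": joint speeds; "joint_efforts": joint torques, N m; "tcp_pos": TCP position; "tool_rot": TCP orientation; "wrist_force": force on the tool from outside, world axes, zero at the start; "ft_torque": the same for the moment, N m; "gripper_width": opening from 0.0 (shut) to 1.0 (fully open); "gripper_force": force on a finger pad.
Only numpy, scipy, OpenCV 4.12 (cv2) and the standard library are available. Lean on these libraries where they do the work, as an engineer would, in place of code of your own. Each camera call takes 0.05 s, during which the arm holds its last target. There are 200 camera calls.

## Working session

There is one attempt and no reset: what is moved stays moved. The work goes in short steps, Python scripts to look and compute and a shell command to move; the robot and the scene stay as the last step left them, time stands still between calls to the robot, and variables do not carry over. Pictures are saved under pics/ and viewed, at most 10 in all, crops included, and the job is handed in when it is done.

```bash
mkdir -p pics
cat > h.py <<'E'
import numpy as np, cv2
from cell import robot
def grab(n):
    f=robot.grab_frame(n); f['R']=cv2.Rodrigues(np.array(f['rvec'],float))[0]; f['t']=np.array(f['tvec'],float).ravel(); f['K']=np.array(f['intrinsics'],float); return f
def pt(f,u,v,d=None):
    d=f['depth'][int(v),int(u)] if d is None else d
    return f['R'].T@(np.linalg.inv(f['K'])@[u,v,1]*d-f['t'])
def plane(f,u,v,z):
    r=f['R'].T@(np.linalg.inv(f['K'])@[u,v,1]); c=-f['R'].T@f['t']
    return c+r*(z-c[2])/r[2]
def save(f,n): cv2.imwrite('pics/'+n+'.png',cv2.cvtColor(f['image'],cv2.COLOR_RGB2BGR))
E
python3 - <<'E'
from h import *
for n in ('scene','side'):
    f=grab(n); save(f,n+'0'); np.savez(n+'0.npz',**f); print(n,-f['R'].T@f['t'])
print(robot.observe())
E
```

```text
scene [1234.73898418 -895.70518023 1111.39311018]
side [  97.30711324 1026.73553301 1187.23294516]
{'clock': 0.1, 'qpos': array([-1.40234724e+00,  3.78001329e-01,  7.97760369e-02,  1.27439038e+00,
        1.41217309e-05,  1.46052761e+00]), 'qd': array([-0.00192551, -0.00295863,  0.00410096, -0.00166415,  0.00057386,
       -0.00099811]), 'joint_efforts': array([ 9.69178946e-04, -4.64695215e+01,  2.70581603e+01,  1.21145253e-02,
       -1.36144645e-04,  5.50451972e-06]), 'tcp_pos': array([ 158.12591003, -552.23035229,  230.45423922]), 'tool_rot': array([ 9.90304844e-01,  1.38908199e-01, -1.94009930e-05, -9.09494987e-04]), 'wrist_force': array([0.16703749, 1.03790795, 0.01013009]), 'ft_torque': array([ 0.00961619, -0.01621703, -0.02822421]), 'gripper_force': 0.0, 'gripper_width': 1.0006758509001614}
```

View pics/scene0.png

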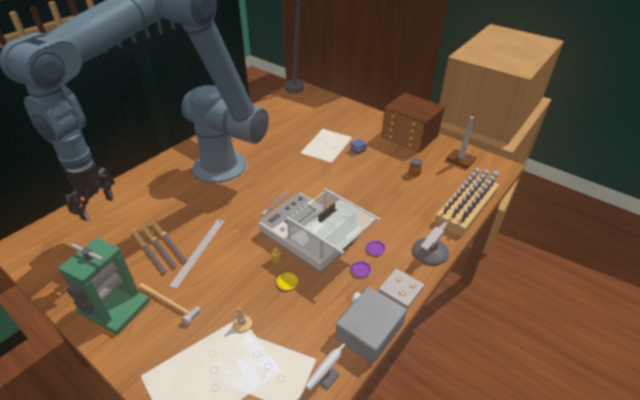

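View pics/side0.png

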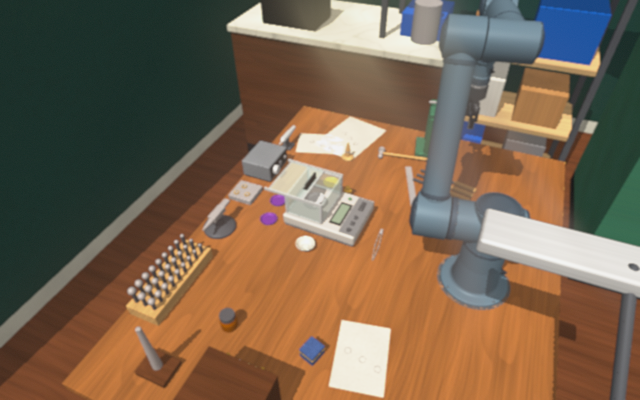

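The scene view shows the balance at about (320,228), with its dark rib at (327,213) and its key panel at (285,210). In the side view the balance is at (330,205), the rib at (310,181) and the keys at (357,215). Next I'll take one enlarged crop of both.

Run:
```python
from h import *
a=cv2.imread('pics/scene0.png')[180:275,250:390]; b=cv2.imread('pics/side0.png')[150:250,255:390]
r=lambda i:cv2.resize(i,None,fx=5.5,fy=5.5,interpolation=cv2.INTER_CUBIC)
a=cv2.resize(a,(800,543),interpolation=cv2.INTER_CUBIC);b=cv2.resize(b,(800,593),interpolation=cv2.INTER_CUBIC)
cv2.imwrite('pics/c1.png',a);cv2.imwrite('pics/c2.png',b)
for n,ps in (('scene',[(327,213),(285,205),(262,228),(320,265)]),('side',[(310,181),(357,215),(356,241)])):
    f=dict(np.load(n+'0.npz'))
    for p in ps: print(n,p,pt(f,*p).round())
```

```text
scene (327, 213) [622. -81. 162.]
scene (285, 205) [417. -55.  61.]
scene (262, 228) [ 422. -178.   46.]
scene (320, 265) [ 679. -186.   52.]
side (310, 181) [619. -79. 163.]
side (357, 215) [434. -77.  63.]
side (356, 241) [411. -12.  -1.]
```

View pics/c1.png

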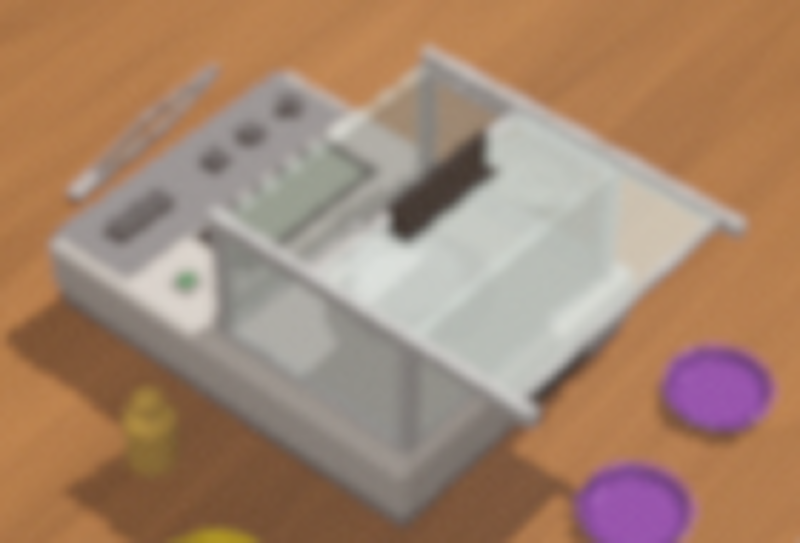

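View pics/c2.png

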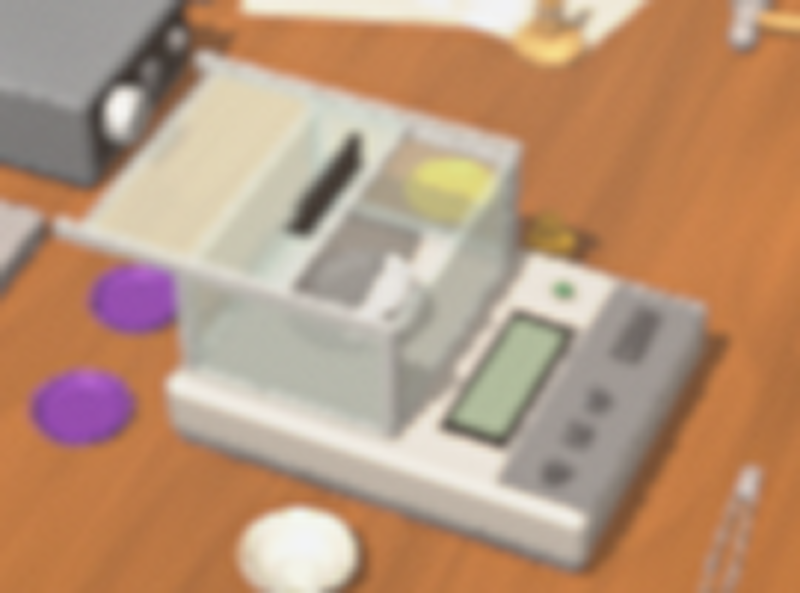

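The crops identify the parts. In c1 the long bar key is at (140,216), with the squares at (214,160) and (250,134) and the round key at (289,106). In c2 the bar is at (637,335). The black rib's top edge runs (390,205)–(487,130) in c1. Only one bar-shaped key is visible, and the look-alikes are the dark display and the three small keys, so the choice is clear.

Run:
```python
from h import *
F={n:dict(np.load(n+'0.npz')) for n in ('scene','side')}
C1=lambda p:(250+p[0]/800*140-.4,180+p[1]/543*95-.4); C2=lambda p:(255+p[0]/800*135-.4,150+p[1]/593*100-.4)
M=np.array([[-100,-55],[-100,10],[-100,42],[-100,77]],float)
c1=[(140,214),(214,159),(250,133),(289,105)]; c2=[(637,334),(599,401),(580,434),(558,473)]
X={'scene':[plane(F['scene'],*C1(p),67) for p in c1],'side':[plane(F['side'],*C2(p),67) for p in c2]}
for k in X: print(k,np.round(X[k]))
# corners z: rail ends back (224,±90ish, 154)
for nm,f,C,ps in (('scene',F['scene'],C1,[((740,222),150),((535,408),150),((428,50),154),((218,212),154),((58,243),60),((282,75),60),((405,490),60)]),('side',F['side'],C2,[((205,58),150),((62,228),150),((520,145),154),((390,330),154),((705,303),60),((588,525),60),((175,378),60)])):
    for p,z in ps: print(nm,p,plane(f,*C(p),z).round())
A=(np.array(X['scene'])+X['side'])/2; A=A[:,:2]
d=A[3]-A[0]; th=np.arctan2(-d[0],d[1]); R=np.array([[np.cos(th),-np.sin(th)],[np.sin(th),np.cos(th)]])
print('th',np.degrees(th),'len',np.hypot(*d),'org',(A-M@R.T).round(1))
for nm,f in F.items():
    im=f['image'].astype(int); m=(im.max(2)<95); 
    box=(slice(190,230),slice(310,345)) if nm=='scene' else (slice(168,195),slice(298,322))
    mm=np.zeros_like(m);mm[box]=m[box]; n,l,s,c=cv2.connectedComponentsWithStats(mm.astype('uint8')); i=1+s[1:,4].argmax()
    v,u=np.where(l==i); print(nm,s[i],c[i])
    P=np.array([pt(f,a,b) for a,b in zip(u,v)]); P=P[(P[:,2]>150)&(P[:,2]<185)]; Q=(P[:,:2]-(A-M@R.T).mean(0))@R; print(len(P),P.mean(0),np.percentile(P[:,2],[5,95]),np.percentile(Q,[5,25,50,75,95],axis=0).T)
```

```text
scene [[ 433. -128.   67.]
 [ 435.  -64.   67.]
 [ 437.  -33.   67.]
 [ 439.    3.   67.]]
side [[ 432. -125.   67.]
 [ 433.  -61.   67.]
 [ 434.  -30.   67.]
 [ 435.    5.   67.]]
scene (740, 222) [757.  11. 150.]
scene (535, 408) [ 750. -169.  150.]
scene (428, 50) [537.  16. 154.]
scene (218, 212) [ 532. -164.  154.]
scene (58, 243) [ 407. -172.   60.]
scene (282, 75) [411.  28.  60.]
scene (405, 490) [ 685. -192.   60.]
side (205, 58) [ 752. -180.  150.]
side (62, 228) [758.   5. 150.]
side (520, 145) [ 529. -170.  154.]
side (390, 330) [538.  16. 154.]
side (705, 303) [ 403. -176.   60.]
side (588, 525) [407.  31.  60.]
side (175, 378) [683.  14.  60.]
th -1.9396951393457227 len 130.87751338852345 org [[534.2 -75.2]
 [533.9 -75.8]
 [534.1 -76.5]
 [534.2 -76.3]]
scene [319 204  16  17 116] [326.25862069 212.69827586]
116 [623.13253346 -85.60927347 166.76406093] [154.43109711 177.95512656] [[ 86.02082438  88.28892771  89.4288707   90.38988776  91.99880811]
 [-38.05779292 -24.70553679  -6.67196058  10.2723521   26.25679975]]
side [305 174  10  15  44] [309.68181818 181.56818182]
44 [617.56725354 -74.06774704 164.18908156] [153.22400185 173.75131635] [[ 81.07680164  82.04429647  83.47173157  84.50293058  85.80119009]
 [-27.65981333 -11.94148852   5.79156253  23.24258784  35.16137537]]
```

```bash
python3 - <<'E'
from h import *
f=dict(np.load('scene0.npz')); v,u=np.mgrid[0:400:2,0:640:2]; d=f['depth'][::2,::2]
P=(np.stack([u,v,np.ones_like(u)],-1)@np.linalg.inv(f['K']).T*d[...,None]-f['t'])@f['R']
P=P[(d>0)]; 
for x in range(100,800,100):
  r=[]
  for y in range(-800,200,100):
    q=P[(P[:,0]>=x)&(P[:,0]<x+100)&(P[:,1]>=y)&(P[:,1]<y+100)]; r.append(int(np.percentile(q[:,2],99)) if len(q) else -1)
  print(x,r)
E
python3 -m handwheel '[0,0,-8.5,0,0,0,0, 0,0,-8.5,0,0,0,0, 0,0,-8.5,0,0,0,0, 0,0,-8.5,0,0,0,0, 0,0,-8.5,0,0,0,0, 0,0,-8.5,0,0,0,0, 0,0,-8.5,0,0,0,0, 0,0,-8.5,0,0,0,0]' 20
```

```text
100 [6, 699, 729, 743, 754, 752, 692, 470, 327, 9]
200 [225, 252, 726, 19, 13, 739, 749, 644, 389, 30]
300 [224, 247, 223, 12, 7, 9, 7, 12, 11, 8]
400 [5, 5, 31, 6, 7, 6, 70, 72, 68, 9]
500 [5, 6, 17, 8, 6, 51, 157, 148, 157, 8]
600 [5, 6, 7, 76, 7, 10, 169, 177, 158, 7]
700 [-1, 6, 6, 5, 6, 6, 156, 156, 157, 7]
clock: 0.9
tcp_pos: [158.2, -552.4, 230.7]
tool_rot: [0.741, 0.671, 0.0, -0.001]
wrist_force: [-0.3, 0.3, -0.3]
gripper_width: -0.002
gripper_force: 0.0
```

```bash
python3 -m handwheel '[0,0,-3.8,0,0,-20,0, 0,0,0,30,0,-20,0, 0,0,0,40,0,0,0, 0,0,0,40,0,0,0, 0,0,0,25,35,0,0, 0,0,0,25,35,0,0, 0,0,0,25,35,0,0, 0,0,0,25,35,0,0]'; python3 -m handwheel '[0,0,0,25,35,0,0, 0,0,0,25,35,0,0, 0,0,0,25,35,0,0, 0,0,0,25,35,0,0, 0,0,0,25,35,0,0, 0,0,0,25,35,0,0, 0,0,0,0,0,0,0]'
```

```text
clock: 1.7
tcp_pos: [307.2, -347.0, 271.1]
tool_rot: [0.721, 0.693, 0.0, -0.0]
wrist_force: [0.7, -1.1, 0.3]
gripper_width: -0.001
gripper_force: 0.0
clock: 2.4
tcp_pos: [525.1, -203.6, 270.1]
tool_rot: [0.719, 0.695, 0.001, -0.001]
wrist_force: [-0.9, -0.0, 0.6]
gripper_width: -0.001
gripper_force: 0.0
```

```bash
python3 -m handwheel '[0,0,0,32,31,0,0, 0,0,0,32,31,0,0, 0,0,0,32,31,0,0, 0,0,0,32,30,0,0, 0,0,0,0,0,20,0, 0,0,0,0,0,20,0, 0,0,0,0,0,15,0, 0,0,0,0,0,0,0]'
python3 - <<'E'
from h import *
for n in ('scene','side'):
    f=grab(n); save(f,n+'1'); np.savez(n+'1.npz',**f)
a=cv2.imread('pics/scene1.png')[130:280,240:400]; b=cv2.imread('pics/side1.png')[90:240,240:400]
cv2.imwrite('pics/c3.png',np.hstack([cv2.resize(i,(400,375),interpolation=cv2.INTER_CUBIC) for i in (a,b)]))
E
```

```text
clock: 3.2
tcp_pos: [647.7, -83.7, 213.1]
tool_rot: [0.721, 0.693, -0.002, -0.003]
wrist_force: [-1.9, -0.3, -1.0]
gripper_width: 0.0
gripper_force: 0.0
```

View pics/c3.png

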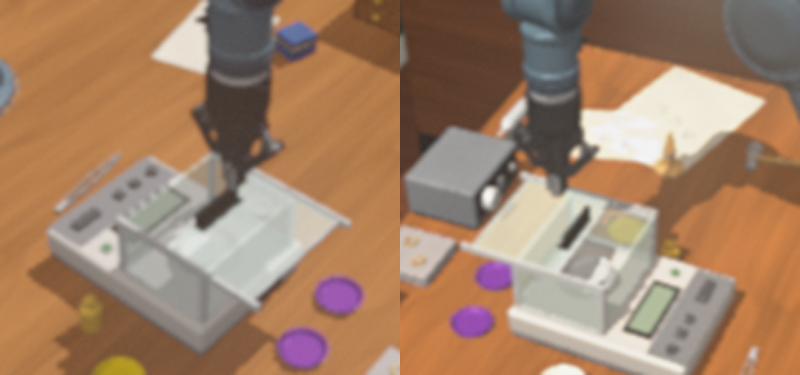

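The crop shows the shut fingers at left (232,180) and right (557,180), just behind and above the black rib, clear of rails and rib. I'll back off a little more and lower behind the rib.

```bash
python3 -m handwheel '[0,0,0,2,5,0,0, 0,0,0,0,0,0,0, 0,0,0,0,0,20,0, 0,0,0,0,0,15,0, 0,0,0,0,0,8,0, 0,0,0,0,0,5,0, 0,0,0,0,0,0,0]'
```

```text
clock: 4.0
tcp_pos: [654.8, -81.8, 168.1]
tool_rot: [0.721, 0.693, -0.0, -0.0]
wrist_force: [-0.4, 0.6, 0.6]
gripper_width: 0.004
gripper_force: 0.0
```

```bash
python3 -m handwheel '[0,0,0,0,0,6,0, 0,0,0,0,0,0,0, 0,0,0,0,-4,0,0, 0,0,0,0,-4,0,0, 0,0,0,0,-3,0,0, 0,0,0,0,-3,0,0, 0,0,0,0,-3,0,0, 0,0,0,0,0,0,0]';  python3 -m handwheel '[0,0,0,0,-3,0,0, 0,0,0,0,-3,0,0, 0,0,0,0,-3,0,0, 0,0,0,0,-3,0,0, 0,0,0,0,-3,0,0]'
```

```text
clock: 4.8
tcp_pos: [637.6, -81.1, 162.5]
tool_rot: [0.721, 0.693, 0.0, 0.0]
wrist_force: [0.3, -0.3, -0.2]
gripper_width: 0.002
gripper_force: 0.0
clock: 5.3
tcp_pos: [622.8, -80.5, 162.4]
tool_rot: [0.721, 0.693, 0.0, 0.0]
wrist_force: [2.3, -0.3, 0.4]
gripper_width: 0.005
gripper_force: 0.8
```

```bash
python3 -m handwheel '[0,0,0,0,-3,0,0, 0,0,0,0,-3,0,0, 0,0,0,0,-3,0,0, 0,0,0,0,-3,0,0, 0,0,0,0,-3,0,0, 0,0,0,0,-3,0,0, 0,0,0,0,-3,0,0, 0,0,0,0,-3,0,0]';python3 -m handwheel '[0,0,0,0,-3,0,0, 0,0,0,0,-3,0,0, 0,0,0,0,-3,0,0, 0,0,0,0,-3,0,0, 0,0,0,0,-3,0,0, 0,0,0,0,-3,0,0]'
python3 - <<'E'
from h import *
for n in ('scene','side'):
    f=grab(n); save(f,n+'2')
a=cv2.imread('pics/scene2.png')[130:280,240:400]; b=cv2.imread('pics/side2.png')[90:240,240:400]
cv2.imwrite('pics/c4.png',np.hstack([cv2.resize(i,(400,375),interpolation=cv2.INTER_CUBIC) for i in (a,b)]))
E
```

```text
clock: 6.1
tcp_pos: [598.8, -79.6, 162.4]
tool_rot: [0.721, 0.693, -0.0, 0.0]
wrist_force: [1.3, 0.3, 1.7]
gripper_width: 0.001
gripper_force: 0.8
clock: 6.7
tcp_pos: [580.8, -78.9, 162.4]
tool_rot: [0.721, 0.693, -0.0, 0.0]
wrist_force: [1.8, 0.5, 1.6]
gripper_width: -0.001
gripper_force: 0.8
```

View pics/c4.png

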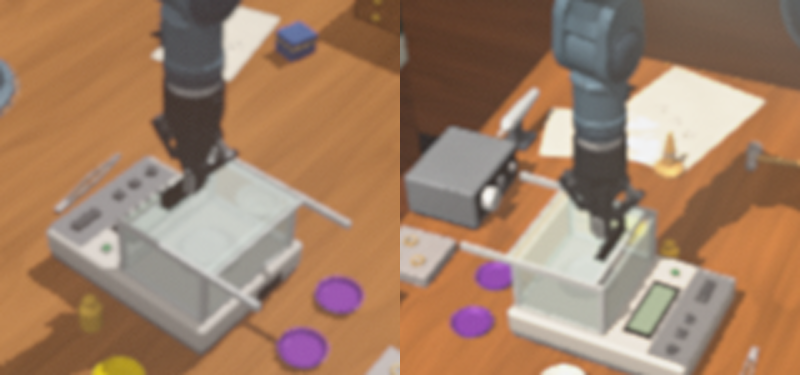

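The roof is moving with the fingers: the rib is now at left (175,190) and right (610,245), a short way from the front. I'll push on in small steps and watch the force.

```bash
python3 -m handwheel '[0,0,0,0,-2,0,0, 0,0,0,0,-2,0,0, 0,0,0,0,-2,0,0, 0,0,0,0,-2,0,0, 0,0,0,0,0,0,0]'; python3 -m handwheel '[0,0,0,0,-1,0,0, 0,0,0,0,-1,0,0, 0,0,0,0,-1,0,0]'
```

```text
clock: 7.3
tcp_pos: [572.4, -78.5, 162.1]
tool_rot: [0.721, 0.693, -0.0, -0.0]
wrist_force: [0.3, 0.2, -0.5]
gripper_width: 0.001
gripper_force: 0.2
clock: 7.6
tcp_pos: [569.9, -78.5, 162.2]
tool_rot: [0.721, 0.693, -0.0, -0.0]
wrist_force: [0.9, -0.3, -1.0]
gripper_width: 0.003
gripper_force: 0.8
```

```bash
python3 -m handwheel '[0,0,0,0,-1,0,0, 0,0,0,0,-1,0,0, 0,0,0,0,-1,0,0]'; python3 -m handwheel '[0,0,0,0,-1,0,0, 0,0,0,0,-1,0,0]'
```

```text
clock: 7.9
tcp_pos: [567.4, -78.3, 162.3]
tool_rot: [0.721, 0.693, 0.0, 0.0]
wrist_force: [4.7, 0.4, -3.0]
gripper_width: 0.002
gripper_force: 2.0
clock: 8.1
tcp_pos: [567.2, -78.4, 162.5]
tool_rot: [0.721, 0.693, 0.002, 0.001]
wrist_force: [9.1, -0.3, -7.2]
gripper_width: 0.002
gripper_force: 4.6
```

```bash
python3 -m handwheel '[0,0,0,0,3,0,0, 0,0,0,0,6,0,0, 0,0,0,0,10,0,0, 0,0,0,0,0,-20,0, 0,0,0,0,0,-30,0, 0,0,0,0,0,-20,0, 0,0,0,0,0,0,0]'; python3 -m handwheel '[0,0,0,-10,-30,0,0, 0,0,0,-10,-30,0,0, 0,0,0,-10,-30,0,0, 0,0,0,-10,-30,0,0, 0,0,0,-13,-28,0,0, 0,0,0,0,0,0,0, 0,0,0,0,0,0,0]'
python3 - <<'E'
from h import *
for n in ('scene','side'):
    f=grab(n); save(f,n+'3'); np.savez(n+'3.npz',**f)
a=cv2.imread('pics/scene3.png')[130:280,240:400]; b=cv2.imread('pics/side3.png')[110:260,240:400]
cv2.imwrite('pics/c5.png',np.hstack([cv2.resize(i,(400,375),interpolation=cv2.INTER_CUBIC) for i in (a,b)]))
f=dict(np.load('scene3.npz')); v,u=np.mgrid[0:400,0:640]; d=f['depth']
P=(np.stack([u,v,np.ones_like(u)],-1)@np.linalg.inv(f['K']).T*d[...,None]-f['t'])@f['R']
m=(f['image'].max(2)<95)&(d>0)&(P[...,2]>153)&(P[...,2]<182)&(P[...,0]>500)&(P[...,0]<660)&(abs(P[...,1]+76)<60)
c,s=np.cos(-.0339),np.sin(-.0339); Q=(P[m][:,:2]-[534.1,-76])@np.array([[c,-s],[s,c]]); print(m.sum(),np.percentile(Q,[5,50,95],axis=0))
E
```

```text
clock: 8.8
tcp_pos: [585.6, -79.5, 235.6]
tool_rot: [0.721, 0.693, 0.001, 0.002]
wrist_force: [0.4, -0.0, 0.3]
gripper_width: 0.002
gripper_force: 0.0
clock: 9.5
tcp_pos: [433.4, -126.2, 231.7]
tool_rot: [0.721, 0.693, -0.0, -0.0]
wrist_force: [-0.0, -0.5, 0.3]
gripper_width: -0.003
gripper_force: 0.0
104 [[ 16.35301109 -39.09958816]
 [ 19.25296875  -8.90573493]
 [ 21.12221118  27.37896687]]
```

View pics/c5.png

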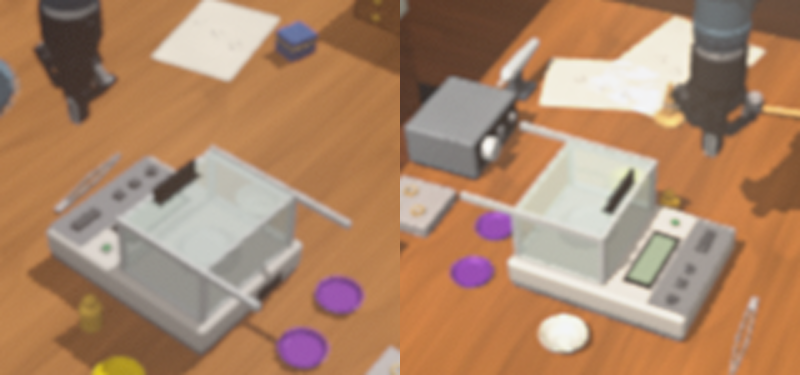

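The rib now stands at the front edge of the chamber (left 178,182; right 620,190). Its back face measures x≈19 mm (18 when shut) and it resisted 9 N, so the roof is shut. The fingers are over the bar key, so I'll descend.

```bash
python3 -m handwheel '[0,0,0,-1,0,35,0, 0,0,0,0,0,35,0, 0,0,0,0,0,35,0, 0,0,0,0,0,25,0, 0,0,0,0,0,15,0, 0,0,0,0,0,8,0, 0,0,0,0,0,0,0, 0,0,0,0,0,0,0]'
python3 - <<'E'
from h import *
for n in ('scene','side'):
    f=grab(n); save(f,n+'4')
a=cv2.imread('pics/scene4.png')[160:260,240:340]; b=cv2.imread('pics/side4.png')[140:240,320:420]
cv2.imwrite('pics/c6.png',np.hstack([cv2.resize(i,(400,400),interpolation=cv2.INTER_CUBIC) for i in (a,b)]))
E
```

```text
clock: 10.4
tcp_pos: [434.9, -127.3, 79.8]
tool_rot: [0.721, 0.693, 0.0, 0.0]
wrist_force: [-0.6, -0.9, -0.2]
gripper_width: -0.003
gripper_force: 0.0
```

View pics/c6.png

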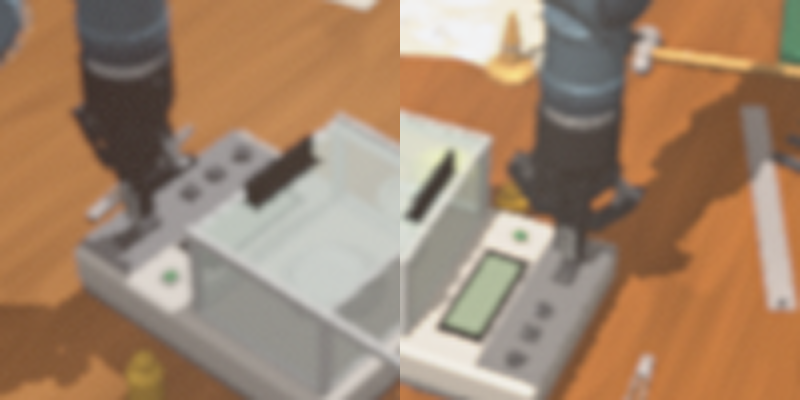

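The finger tips are right above the bar key (left (140,220), right (570,255)) and clear of the square keys and the rail. I'll press in 1 mm steps.

```bash
python3 -m handwheel '[0,0,0,0,-2,4,0, 0,0,0,0,0,4,0, 0,0,0,0,0,2,0, 0,0,0,0,0,0,0, 0,0,0,0,0,0,0]'; python3 -m handwheel '[0,0,0,0,0,1,0, 0,0,0,0,0,1,0, 0,0,0,0,0,1,0, 0,0,0,0,0,0,0]'; python3 -m handwheel '[0,0,0,0,0,1,0, 0,0,0,0,0,1,0, 0,0,0,0,0,0,0]'
```

```text
clock: 11.0
tcp_pos: [431.9, -127.1, 69.2]
tool_rot: [0.721, 0.693, -0.0, -0.0]
wrist_force: [-0.4, 0.8, 0.2]
gripper_width: -0.0
gripper_force: 0.0
clock: 11.4
tcp_pos: [432.1, -127.2, 66.3]
tool_rot: [0.721, 0.693, 0.0, 0.0]
wrist_force: [-0.4, -0.9, 0.6]
gripper_width: -0.001
gripper_force: 0.7
clock: 11.7
tcp_pos: [432.1, -127.2, 64.4]
tool_rot: [0.721, 0.693, 0.0, 0.0]
wrist_force: [-0.6, 0.4, 2.9]
gripper_width: -0.002
gripper_force: 1.5
```

```bash
python3 -m handwheel '[0,0,0,0,0,1,0, 0,0,0,0,0,0,0]'; python3 -m handwheel '[0,0,0,0,0,1,0, 0,0,0,0,0,0,0]'; python3 -m handwheel '[0,0,0,0,0,0.5,0, 0,0,0,0,0,0,0]'
```

```text
clock: 11.9
tcp_pos: [432.1, -127.2, 63.4]
tool_rot: [0.721, 0.693, 0.0, 0.0]
wrist_force: [-1.2, 0.1, 4.0]
gripper_width: -0.006
gripper_force: 1.9
clock: 12.1
tcp_pos: [432.1, -127.2, 62.4]
tool_rot: [0.721, 0.693, 0.0, 0.0]
wrist_force: [-1.0, 0.2, 4.5]
gripper_width: 0.002
gripper_force: 2.3
clock: 12.3
tcp_pos: [432.2, -127.2, 62.0]
tool_rot: [0.721, 0.693, 0.0, 0.0]
wrist_force: [-1.7, 0.8, 6.2]
gripper_width: -0.002
gripper_force: 2.9
```

```bash
python3 -m handwheel '[0,0,0,0,0,0.5,0, 0,0,0,0,0,0,0]'; python3 -m handwheel '[0,0,0,0,0,0.5,0, 0,0,0,0,0,0,0]'
```

```text
clock: 12.5
tcp_pos: [432.2, -127.2, 61.9]
tool_rot: [0.721, 0.693, 0.0, 0.0]
wrist_force: [-1.4, 1.5, 9.9]
gripper_width: 0.002
gripper_force: 5.0
clock: 12.7
tcp_pos: [432.2, -127.2, 61.8]
tool_rot: [0.721, 0.693, 0.0, 0.0]
wrist_force: [-4.3, 1.4, 13.1]
gripper_width: -0.003
gripper_force: 7.0
```

The key has bottomed at about 62 mm and the force is rising, so I'll release it and lift away.

```bash
python3 -m handwheel '[0,0,0,0,0,-3,0, 0,0,0,0,0,-6,0, 0,0,0,0,0,-20,0, 0,0,0,0,0,-40,0, 0,0,0,0,0,-45,0, 0,0,0,0,0,-45,0, 0,0,0,0,0,0,0, 0,0,0,0,0,0,0]'
python3 - <<'E'
from h import *
for n in ('scene','side'):
    f=grab(n); save(f,n+'5')
a=cv2.imread('pics/scene5.png')[130:280,240:400]; b=cv2.imread('pics/side5.png')[110:260,240:400]
cv2.imwrite('pics/c7.png',np.hstack([cv2.resize(i,(400,375),interpolation=cv2.INTER_CUBIC) for i in (a,b)]))
E
```

```text
clock: 13.5
tcp_pos: [432.7, -127.5, 220.6]
tool_rot: [0.721, 0.693, 0.0, 0.001]
wrist_force: [-0.4, -0.2, -1.2]
gripper_width: -0.002
gripper_force: 0.0
```

View pics/c7.png

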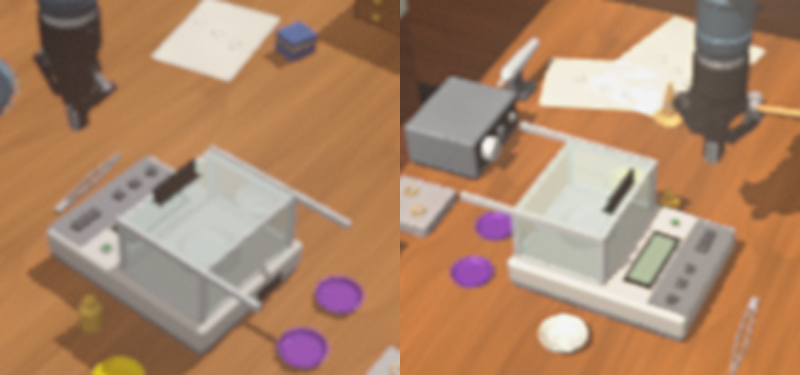

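The roof is still shut (rib at left (178,182)), the bar key is back up, nothing else in view has moved and the arm is clear.

```bash
python3 -c "
from cell import robot
print(robot.job_done())"
```

```text
the job is handed in; nothing more can be done
None
```

I pushed the roof fully shut, then pressed the bar key to its bottom and let it spring back; nothing else was touched, and I handed the job in at about 13.6 s on the robot's clock.

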